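# Finish the tin pyramid on the watchmaker's bench

## Task

Finish the pyramid of parts tins on the steel rack: saddle the two blue-lidded tins from the wooden stand into the two gaps of the bottom row, then saddle the red-lidded tin into the gap on top of them. Every lid must face the same way as those of the bottom row, with the ends of the tins in line with the row. Set each tin down rather than dropping it, and leave the bottom row and the other things on the bench where they are.

Things in the scene. Friction and masses are not known exactly. Their poses are not given: they have to be found in the camera images.
- tin_blue_a: Tin with a blue lid: round aluminium parts tin lying on its side, a plain cylinder 60 mm in diameter and 62 mm long, about 140 g; origin at its centre, x axis along the cylinder towards the lid, z need not point up. Its end faces are flat and free, so it can be held across its two ends (62 mm) from above. Starts in one of the troughs of the wooden stand.
- tin_blue_b: The other tin with a blue lid, the same in size and axes as tin_blue_a and interchangeable with it. Starts in a trough of the wooden stand.
- tin_red: Tin with a red lid, the same in size and axes as tin_blue_a. Starts in a trough of the wooden stand.
- tin_blue_a_lid (a point): Centre of the outer face of the lid of tin_blue_a, 31 mm from its centre along its x axis.
- tin_blue_b_lid (a point): Centre of the outer face of the lid of tin_blue_b, 31 mm from its centre along its x axis.
- tin_red_lid (a point): Centre of the outer face of the lid of tin_red, 31 mm from its centre along its x axis.
- base_left: Tin with a black lid, loose, the left (+y of the rack) one of the bottom row in the steel rack; same size and axes as tin_blue_a, lid towards the rack's +x.
- base_mid: Tin with a black lid, loose, the middle one of the bottom row in the steel rack; same size and axes as tin_blue_a, lid towards the rack's +x.
- base_right: Tin with a black lid, loose, the right (-y of the rack) one of the bottom row in the steel rack; same size and axes as tin_blue_a, lid towards the rack's +x.
- rack: Low steel rack fixed to the bench, 196 mm (y) by 70 mm (x) and 25 mm high: three troughs side by side, each of two rods (10 mm thick, 36 mm apart) running along the rack's x. It holds the bottom row of three tins, 68 mm apart along its y, their centres 50 mm above the bench. Origin on the bench under the middle of the rack; x along the tins, towards their lids; z up.
- gap_left (a point): Where the centre of a tin lies when saddled between base_left and base_mid (99 mm above the bench, 34 mm to the rack's +y).
- gap_right (a point): Where the centre of a tin lies when saddled between base_mid and base_right (99 mm above the bench, 34 mm to the rack's -y).
- apex (a point): Where the centre of the top tin lies when saddled between the two tins of the second layer (149 mm above the bench, over the middle of the rack).
- tray: Low wooden stand fixed to the bench, 212 mm (y) by 70 mm (x) and 20 mm high, made like the rack: three troughs 76 mm apart along its y, in which the three tins to be stacked lie with their centres 45 mm above the bench and lids towards its +x. Origin on the bench under its middle.
- loupe: Black eye loupe standing on the bench, 42 mm across, 44 mm high, origin under its centre. Bystander.
- jar: Amber glass jar with a white cap, 60 mm across, 75 mm high, origin under its centre. Bystander.
- carton: Small cardboard box, 50 by 100 by 35 mm, origin under its centre. Bystander.
Things that resemble listed ones, but are neither listed nor needed, are in the scene too. Leave any purple or yellow look-alike of the tin_red alone. Leave any green look-alike of the tin_blue_a alone.

How it is judged:
By the outcome, as a careful person would: the job done as asked, in the order asked, and still so for the second after the job is handed in, with the robot touching nothing.
It also fails if it takes over 67 s, if anything falls off the work surface, if the arm or the gripper's body presses on something with over 40 N, if the wrist force passes 120 N, or if a joint passes its speed limit or range.

## Robot

A 6-joint arm with a two-finger parallel gripper is mounted at the origin on the work surface. World frame = base frame: x ahead of the robot, y to its left, z up, the work surface at z = 0. Lengths are in m, angles in degrees, forces in N, time in s.
With the tool pointing down it reaches from about 0.375 to 0.925 m from the base axis. Payload 5.7 kg.
Tool frame: the origin (TCP) lies between the finger pads; the fingertips stand 17 mm ahead of it and the grasp point (between the pads) lies 2 mm behind it (finger_overhang is the distance from the TCP to the fingertips, in m); z points along the fingers, y is the line along which they close (so a half turn about z gives the same grasp; the last joint's range is limited). The gripper opens to 88 mm and grips with 3 to 60 N. Pads are 20 mm wide; open, the fingers measure 115 mm over their backs; the gripper's body (75 mm by 178 mm) begins 61 mm behind the grasp point.
Start: joints at [70.64, 20.558, 86.54, -0, 72.909, -6.595], TCP at [0.133, 0.585, 0.215] pointing down, gripper open.
Joint ranges: [-170.27, 170.27], [-57.76, 135], [12.27, 136.19], [-55.21, 235.2], [11.17, 155.16], [-170.74, 170.74]. Speed limits (degrees/s): [136.94, 136.94, 180, 180, 180, 180].

## Interface

Orientations are given as a 3x3 rotation matrix whose columns are the frame's x, y, z axes.
In Python, from cell import get_obs, read_camera, camera_params, job_done, finger_overhang gives the robot as it stands. The module is installed in compiled form; this text tells all that it offers.
- The arm moves only by the tool arm_command, never from a script. Its arguments are lists of equal length, an entry for each row: "slide": the shift along the tool's x, y, z scaled (see below), a list of three; "rot": the turn, a rotation vector about the tool's x, y, z scaled (see below), a list of three; "grip": the opening, from 0 (shut) to 1 (fully open). In form: {"slide": [[x, y, z], ...], "rot": [[ax, ay, az], ...], "grip": [grip, ...]}. A call has 1 to 8 rows; each row is the pose to reach, as a shift and turn from the pose commanded when the call began, along the tool's axes at that moment, turning the shorter way round; what a row does not reach only later rows make up. The controller multiplies each number of a shift by 80 mm and each number of a turn by pi rad. A row lasts 1/8 s, in which the tool goes at most 62.5 mm and 10.7 degrees, less where a joint would pass 70% of its speed; a pose out of reach is approached as far as the arm can. A call with a number of a shift or a turn outside -1 to 1 is refused whole. A call with a gripper value outside its range is refused whole. The fingers move at their own pace and stop on an object; "newtons" is the grip in N (left out, the last holds). Time passes only in rows, so rows that repeat a pose let the fingers close. It gives the time, the measured TCP pose, the force, the opening and the grip force at its end, in the units of the state.
- get_obs(): the state, without advancing time (a new reading comes with each control period).
- read_camera(name): name is "side" or "top" or "wrist"; returns the picture (480x640x3 uint8, blue, green, red); there is no depth.
- camera_params(name): a dict with "vertical_fov" (degrees; the focal length in pixels is half the picture's height over the tangent of half this angle, whatever the lens; pixels are square), "cx", "cy" (the principal point, pixels), "R" (3x3) and "t" (3): a world point X has camera coordinates R X + t. Camera axes: x right, y down, z forward; pixel columns grow to the right and rows downward; lengths in m; the calibration is good to about 2 mm. A picture is of the moment at which its call begins: read the wrist's pose just before it. camera_params takes no time and is no camera call; for the wrist camera it gives the pose at the moment of the call.
- job_done(): hands the job in; it is judged then, once.
The state is a dict: "clock": time; "joint_positions": joint angles; "joint_velocities": joint speeds; "effort": joint torques, N m; "ee_pos": TCP position; "eef_rot": TCP orientation; "contact_force": force on the tool from outside, world axes, zero at the start; "ft_torque": the same for the moment, N m; "gripper_width": finger opening in m; "gripper_force": force on a finger pad.
Only numpy, scipy, OpenCV 4.12 (cv2) and the standard library are available. Lean on these libraries where they do the work, as an engineer would, in place of code of your own. Each camera call takes 0.05 s, during which the arm holds its last target. There are 200 camera calls.

## Working session

There is one attempt and no reset: what is moved stays moved. The work goes in short steps, Python scripts to look and compute and a tool call to move; the robot and the scene stay as the last step left them, time stands still between calls to the robot, and variables do not carry over. Pictures are saved under pics/ and viewed, at most 10 in all, crops included, and the job is handed in when it is done.

Besides the shell and the picture viewer there is one more tool, called after "Request:" as name(argument=value, ...), one argument or row to a line, values as JSON. arm_command: Moves the arm, as the interface text tells. Shifts and turns lie within -1 to 1; 1 stands for 80 mm of shift or pi rad of turn. Its arguments: {"type":"object","properties":{"slide":{"type":"array","items":{"type":"array","items":{"type":"number","minimum":-1,"maximum":1}}},"rot":{"type":"array","items":{"type":"array","items":{"type":"number","minimum":-1,"maximum":1}}},"grip":{"type":"array","items":{"type":"number"}},"newtons":{"type":"number"}},"required":["slide","rot","grip"]}

```bash
mkdir -p pics; python3 - <<'E'
from cell import *
import cv2,numpy as np
print(get_obs())
for n in("side","top"):
    cv2.imwrite(f"pics/{n}0.png",read_camera(n)); print(n,camera_params(n))
print(finger_overhang)
E
```

```text
{'clock': 0.0, 'joint_positions': array([ 7.06411644e+01,  2.05981062e+01,  8.65990816e+01, -8.17150165e-04,
        7.29082325e+01, -6.59400729e+00]), 'joint_velocities': array([-0.14375889, -0.01641847,  0.0210668 ,  0.10147043, -0.04725209,
        0.07754774]), 'effort': array([-8.56007755e-04, -5.15371799e+01, -2.70715356e+01,  6.76124194e-02,
        3.50698375e-02, -1.26465197e-04]), 'ee_pos': array([0.13233822, 0.58449582, 0.21380721]), 'eef_rot': array([[-9.75286041e-01,  2.20945202e-01, -5.97044562e-04],
       [ 2.20945920e-01,  9.75284508e-01, -1.74042021e-03],
       [ 1.97750817e-04, -1.82932209e-03, -9.99998307e-01]]), 'contact_force': array([-0.28149974,  0.4314269 , -0.90197012]), 'ft_torque': array([-0.03479937, -0.02833769, -0.0256905 ]), 'gripper_force': 0.0, 'gripper_width': 0.08777822457478968}
side {'vertical_fov': 44.76588759153993, 'cx': 310.0141655568118, 'cy': 240.4902034403674, 'R': array([[ 0.71384826, -0.70008038, -0.0175536 ],
       [-0.46816851, -0.45843447, -0.75541782],
       [ 0.52080602,  0.54747173, -0.65500824]]), 't': array([-0.4051736 ,  0.38037037,  1.15404022])}
top {'vertical_fov': 55.559805483034616, 'cx': 322.9727456837104, 'cy': 238.2191045062296, 'R': array([[-0.00154302, -0.99995158, -0.00971934],
       [-0.98911483,  0.00295624, -0.14711599],
       [ 0.1471376 ,  0.00938654, -0.98907149]]), 't': array([0.00899225, 0.59566934, 1.19224015])}
0.017
```

View pics/top0.png

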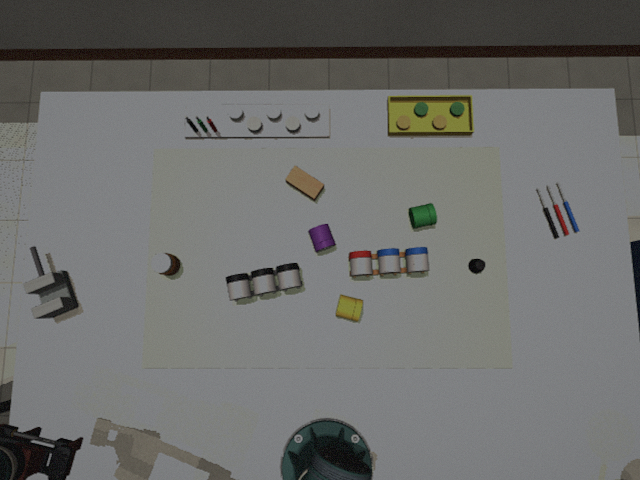

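View pics/side0.png

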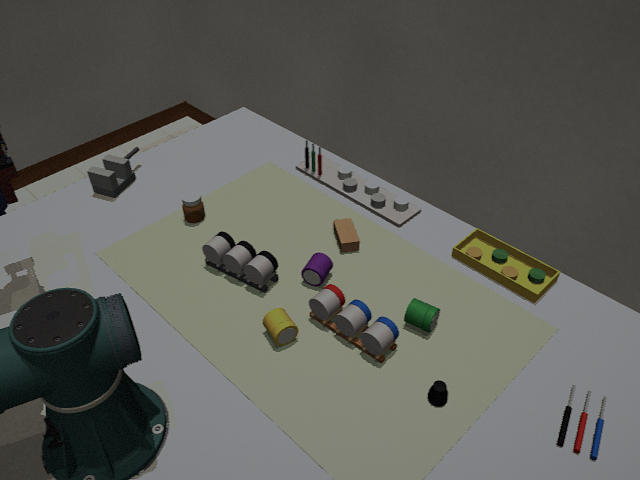

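Top view: stand with red-lid (360,263) and blue-lid tins (388,262), (416,260). Rack row of black lids at (238,287), (262,281) and (288,277). The look-alikes are purple (321,238), yellow (349,308) and green (422,215), and they stay where they are. The tins with a white body and a red or blue lid on the wooden stand fit the description. The blue/red pens and the disks are not tins.

```bash
cat > h.py <<'E'
from cell import *
import cv2,numpy as np
def foc(c): return 240/np.tan(np.radians(c["vertical_fov"]/2))
def ray(c,p):
    d=np.array([(p[0]-c["cx"])/foc(c),(p[1]-c["cy"])/foc(c),1.]); R=np.array(c["R"])
    return -R.T@c["t"], R.T@d
def plane(c,p,z):
    o,d=ray(c,p); return o+d*(z-o[2])/d[2]
def tri(cs,ps):
    A=np.zeros((3,3));b=np.zeros(3)
    for c,p in zip(cs,ps):
        o,d=ray(c,p);d=d/np.linalg.norm(d);M=np.eye(3)-np.outer(d,d);A+=M;b+=M@o
    return np.linalg.solve(A,b)
def proj(c,X):
    q=np.array(c["R"])@X+c["t"]; return q[:2]/q[2]*foc(c)+[c["cx"],c["cy"]]
def toolmove(target,o=None):
    "shift in slide units from present pose"
    o=o or get_obs(); return o["eef_rot"].T@(np.array(target)-o["ee_pos"])/0.08
E
python3 - <<'E'
from h import *
c=camera_params("top");s=camera_params("side")
T=dict(red=(361,264),b1=(389,262),b2=(416,260),bl=(238,287),bm=(262,281),br=(288,277))
S=dict(red=(325,302),b1=(352,318),b2=(378,336),bl=(217,248),bm=(239,256),br=(261,267))
for k in T: print(k,plane(c,T[k],.05).round(4),tri([c,s],[T[k],S[k]]).round(4))
w=camera_params("wrist");o=get_obs();print(o["eef_rot"].T@((-w["R"].T@w["t"])-o["ee_pos"]),w["R"]@o["eef_rot"],w["vertical_fov"])
im=cv2.imread("pics/top0.png")[190:340,210:450]
cv2.imwrite("pics/crop0.png",cv2.resize(im,None,fx=3.3,fy=3.3,interpolation=2))
E
```

```text
red [ 0.5248 -0.0941  0.05  ] [ 0.5249 -0.0942  0.0475]
b1 [ 0.5299 -0.169   0.05  ] [ 0.5314 -0.1704  0.0472]
b2 [ 0.5351 -0.2413  0.05  ] [ 0.5366 -0.2434  0.0423]
bl [0.4641 0.2341 0.05  ] [0.4644 0.2343 0.048 ]
bm [0.4799 0.1704 0.05  ] [0.4816 0.169  0.0507]
br [0.4905 0.1011 0.05  ] [0.4929 0.0991 0.0513]
[ 7.34963868e-02  2.73411890e-05 -1.68644931e-01] [[ 4.72538835e-04  9.99999648e-01 -6.93465431e-04]
 [-9.63592599e-01  2.69919908e-04 -2.67374700e-01]
 [-2.67374419e-01  7.94563086e-04  9.63592387e-01]] 65.92869671979595
```

View pics/crop0.png

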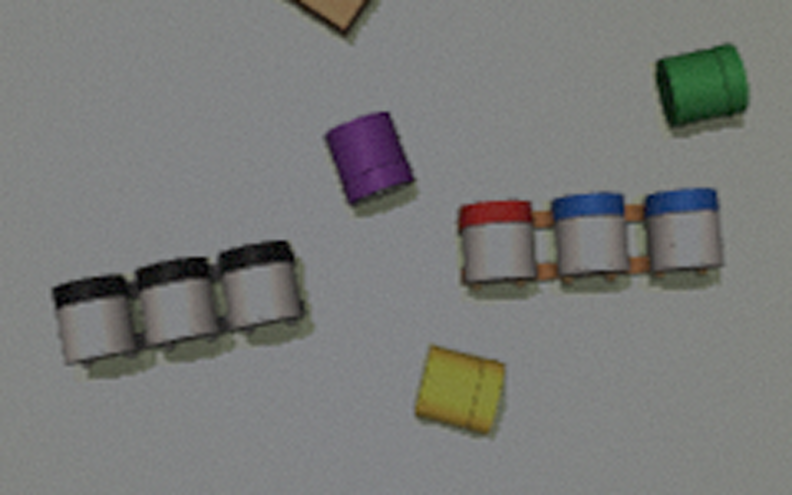

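The crop confirms it: red (361,264), blue (389,262) and (416,260), all with lids towards +x, like the rack row. Next I move to a survey pose over the rack.

Request:
arm_command(
  slide=[
    [-0.3,-0.2,-0.2],
    [-0.6,-0.4,-0.4],
    [-1,-0.76,-0.7],
    [-1,-0.76,-0.7],
    [-1,-0.76,-0.7],
    [-1,-0.76,-0.7],
    [-1,-0.76,-0.7],
  ],
  rot=[
    [0,0,0.055],
    [0,0,0.11],
    [0,0,0.165],
    [0,0,0.22],
    [0,0,0.275],
    [0,0,0.33],
    [0,0,0.361],
  ],
  grip=[1,1,1,1,1,1,1],
)

```text
clock: 0.98
ee_pos: [0.197, 0.5078, 0.2702]
eef_rot: [[-0.208, 0.978, -0.0], [0.978, 0.208, -0.001], [-0.001, -0.001, -1.0]]
contact_force: [-0.0, 0.2, -0.6]
gripper_width: 0.088
gripper_force: 0.0
```

Request:
arm_command(
  slide=[
    [-0.5,0.26,0],
    [-0.97,0.52,0],
  ],
  rot=[
    [0,0,0],
    [0,0,0],
  ],
  grip=[1,1],
)

```text
clock: 1.23
ee_pos: [0.2544, 0.4402, 0.2702]
eef_rot: [[-0.214, 0.977, -0.0], [0.977, 0.214, -0.001], [-0.001, -0.001, -1.0]]
contact_force: [0.8, 0.3, -0.6]
gripper_width: 0.0877
gripper_force: 0.0
```

Request:
arm_command(
  slide=[
    [-0.5,0.26,0],
    [-0.97,0.52,0],
  ],
  rot=[
    [0,0,0],
    [0,0,0],
  ],
  grip=[1,1],
)

```text
clock: 1.48
ee_pos: [0.3119, 0.3728, 0.2703]
eef_rot: [[-0.213, 0.977, -0.0], [0.977, 0.213, -0.001], [-0.001, -0.001, -1.0]]
contact_force: [-0.4, -0.4, 1.0]
gripper_width: 0.0881
gripper_force: 0.0
```

Request:
arm_command(
  slide=[
    [-0.5,0.26,0],
    [-0.97,0.52,0],
  ],
  rot=[
    [0,0,0],
    [0,0,0],
  ],
  grip=[1,1],
)

```text
clock: 1.72
ee_pos: [0.369, 0.3058, 0.2704]
eef_rot: [[-0.212, 0.977, -0.001], [0.977, 0.212, -0.0], [-0.0, -0.001, -1.0]]
contact_force: [0.1, 0.2, -0.2]
gripper_width: 0.0878
gripper_force: 0.0
```

Request:
arm_command(
  slide=[
    [-0.5,0.26,0],
    [-0.97,0.52,0],
  ],
  rot=[
    [0,0,0],
    [0,0,0],
  ],
  grip=[1,1],
)

```text
clock: 1.98
ee_pos: [0.4262, 0.2388, 0.2704]
eef_rot: [[-0.212, 0.977, -0.001], [0.977, 0.212, -0.0], [-0.0, -0.001, -1.0]]
contact_force: [0.2, 0.2, 0.4]
gripper_width: 0.088
gripper_force: 0.0
```

Request:
arm_command(
  slide=[
    [-0.5,0.26,0],
    [-0.97,0.52,0],
    [-0.97,0.52,0],
  ],
  rot=[
    [0,0,0],
    [0,0,0],
    [0,0,0],
  ],
  grip=[1,1,1],
)

```text
clock: 2.35
ee_pos: [0.4843, 0.1712, 0.2702]
eef_rot: [[-0.209, 0.978, -0.0], [0.978, 0.209, -0.001], [-0.001, -0.0, -1.0]]
contact_force: [0.3, -0.6, -0.3]
gripper_width: 0.0878
gripper_force: 0.0
```

```bash
python3 - <<'E'
from h import *
import pickle
c=camera_params("wrist");im=read_camera("wrist")
cv2.imwrite("pics/w1.png",im);pickle.dump(c,open("w1.pkl","wb"))
E
```

```text
(no output)
```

View pics/w1.png

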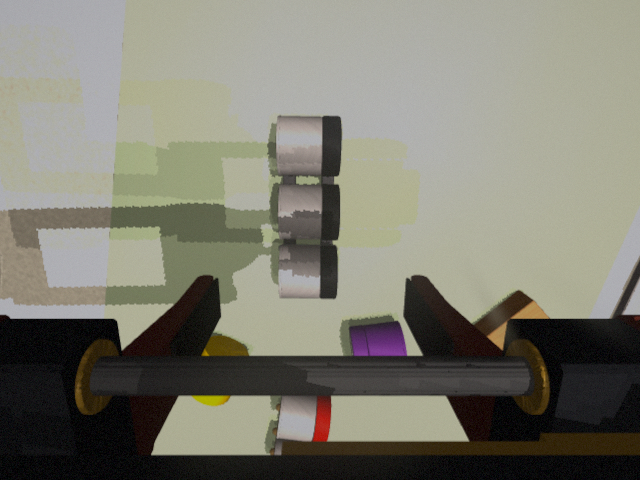

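The wrist view shows the bottom row at (309,146), (309,212) and (308,271) with black lids to the right. The lids' outer edge is at u≈338–341 and the tins' rear end at u≈277. I'll measure edges by subpixel masks.

```bash
python3 - <<'E'
from h import *
im=cv2.imread("pics/w1.png");hsv=cv2.cvtColor(im,cv2.COLOR_BGR2HSV)
for v in(136,200,258): print(v,[tuple(int(x) for x in hsv[v,u]) for u in list(range(270,282))+list(range(335,345))])
g=im.max(2)
for u in (290,332): print(u,[(v,int(g[v,u]),int(hsv[v,u,1])) for v in range(108,306,2)])
E
```

```text
136 [(36, 51, 120), (34, 48, 122), (33, 48, 121), (37, 56, 122), (37, 54, 122), (33, 51, 104), (23, 14, 161), (30, 3, 176), (60, 2, 167), (110, 4, 175), (120, 9, 179), (130, 9, 180), (20, 29, 52), (0, 19, 53), (20, 15, 52), (150, 5, 51), (60, 5, 50), (30, 22, 46), (28, 35, 87), (10, 5, 161), (150, 1, 177), (60, 3, 177)]
200 [(33, 57, 103), (37, 50, 91), (35, 58, 88), (37, 52, 89), (37, 49, 88), (37, 52, 83), (39, 49, 88), (40, 58, 92), (15, 26, 120), (9, 28, 146), (13, 32, 142), (13, 24, 146), (30, 38, 40), (0, 7, 37), (34, 45, 40), (40, 36, 43), (15, 23, 44), (30, 41, 156), (29, 44, 175), (29, 47, 174), (29, 47, 175), (31, 47, 175)]
258 [(35, 39, 143), (37, 56, 119), (35, 58, 114), (33, 52, 112), (35, 51, 111), (36, 60, 111), (35, 55, 115), (35, 56, 114), (36, 51, 104), (13, 28, 129), (10, 28, 138), (13, 30, 135), (36, 31, 41), (30, 29, 44), (34, 41, 88), (33, 52, 157), (32, 38, 176), (28, 19, 177), (30, 16, 175), (33, 16, 175), (32, 19, 177), (30, 20, 176)]
290 [(108, 177, 3), (110, 178, 3), (112, 176, 3), (114, 176, 13), (116, 119, 21), (118, 129, 28), (120, 142, 25), (122, 153, 2
[... 2211 characters left out ...]
6, 44), (214, 41, 50), (216, 42, 43), (218, 47, 33), (220, 41, 37), (222, 41, 37), (224, 39, 33), (226, 44, 17), (228, 44, 29), (230, 43, 42), (232, 42, 55), (234, 43, 30), (236, 43, 42), (238, 39, 33), (240, 94, 43), (242, 113, 52), (244, 68, 45), (246, 38, 47), (248, 39, 52), (250, 42, 36), (252, 43, 18), (254, 44, 29), (256, 40, 32), (258, 43, 24), (260, 45, 40), (262, 43, 42), (264, 45, 34), (266, 49, 16), (268, 50, 10), (270, 50, 20), (272, 52, 0), (274, 56, 32), (276, 58, 26), (278, 56, 18), (280, 53, 34), (282, 50, 26), (284, 47, 22), (286, 47, 16), (288, 44, 29), (290, 47, 27), (292, 47, 16), (294, 45, 28), (296, 45, 23), (298, 95, 21), (300, 176, 26), (302, 176, 29), (304, 173, 28)]
```

```bash
cat >> h.py <<'E'
def tin(c,vt,vb,uv,uL,uR,ztop):
    """silhouette rows vt,vb at column uv; end columns uL,uR at top rim -> axis-point estimate, ends"""
    o,a=ray(c,(uv,vt));_,b=ray(c,(uv,vb));a/=np.linalg.norm(a);b/=np.linalg.norm(b)
    m=a+b;m/=np.linalg.norm(m);d=.03/np.sin(np.arccos(a@b)/2)
    q=o+m*(ztop-.03-o[2])/m[2]
    # rows of the rim's top (directly over the axis)
    top=q+[0,0,.03];v=proj(c,top)[1]
    L=plane(c,(uL,v),ztop);R=plane(c,(uR,v),ztop)
    return q,(o+m*d)[2],L,R
E
python3 - <<'E'
from h import *
import pickle
c=pickle.load(open("w1.pkl","rb"));C=[]
for t in [(115.7,175.5,332,275.8,342),(184.5,239.7,332,277.8,340.1),(245,298.2,332,278.9,337.6)]:
    q,h,L,R=tin(c,*t,.08);m=(L+R)/2;C.append(m)
    print("axis",q.round(4),"z~",h.round(4),"mid",m.round(4),"len",np.linalg.norm(R-L).round(4),"yaw",np.degrees(np.arctan2(*(R-L)[[1,0]])).round(2))
C=np.array(C);d=C[0]-C[2];print("row yaw",np.degrees(np.arctan2(-d[0],d[1])),np.linalg.norm(d),C.mean(0))
E
```

```text
axis [0.4906 0.2387 0.05  ] z~ 0.0424 mid [0.4678 0.2338 0.08  ] len 0.0623 yaw 12.08
axis [0.5059 0.172  0.05  ] z~ 0.0409 mid [0.4821 0.1669 0.08  ] len 0.0617 yaw 12.08
axis [0.5209 0.1065 0.05  ] z~ 0.0437 mid [0.4953 0.101  0.08  ] len 0.061 yaw 12.08
row yaw 11.674196854442886 0.13561767070925942 [0.48172945 0.16725318 0.08      ]
```

Rack centre is (0.4817, 0.1673), yaw ≈ 11.7°. The spacing reads 67.8 mm, which checks. Now over to the stand.

Request:
arm_command(
  slide=[
    [-0.45,-0.04,0],
    [-0.9,-0.07,0],
  ],
  rot=[
    [0,0,0],
    [0,0,0],
  ],
  grip=[1,1],
)

```text
clock: 2.65
ee_pos: [0.4914, 0.1023, 0.2704]
eef_rot: [[-0.215, 0.977, -0.001], [0.977, 0.215, 0.0], [0.001, -0.001, -1.0]]
contact_force: [0.4, -0.5, -1.1]
gripper_width: 0.088
gripper_force: 0.0
```

Request:
arm_command(
  slide=[
    [-0.45,-0.04,0],
    [-0.9,-0.07,0],
  ],
  rot=[
    [0,0,0],
    [0,0,0],
  ],
  grip=[1,1],
)

```text
clock: 2.9
ee_pos: [0.5014, 0.0305, 0.2705]
eef_rot: [[-0.214, 0.977, -0.001], [0.977, 0.214, 0.001], [0.001, -0.001, -1.0]]
contact_force: [-0.2, -0.4, 0.3]
gripper_width: 0.0881
gripper_force: 0.0
```

Request:
arm_command(
  slide=[
    [-0.45,-0.04,0],
    [-0.9,-0.07,0],
  ],
  rot=[
    [0,0,0],
    [0,0,0],
  ],
  grip=[1,1],
)

```text
clock: 3.15
ee_pos: [0.5115, -0.0409, 0.2705]
eef_rot: [[-0.214, 0.977, -0.001], [0.977, 0.214, 0.001], [0.001, -0.001, -1.0]]
contact_force: [1.0, 0.8, -0.1]
gripper_width: 0.0879
gripper_force: 0.0
```

Request:
arm_command(
  slide=[
    [-0.45,-0.04,0],
    [-0.9,-0.07,0],
  ],
  rot=[
    [0,0,0],
    [0,0,0],
  ],
  grip=[1,1],
)

```text
clock: 3.4
ee_pos: [0.5215, -0.1124, 0.2705]
eef_rot: [[-0.214, 0.977, -0.001], [0.977, 0.214, 0.001], [0.001, -0.0, -1.0]]
contact_force: [0.9, -0.1, 0.3]
gripper_width: 0.0879
gripper_force: 0.0
```

Request:
arm_command(
  slide=[
    [-0.45,-0.04,0],
    [-0.9,-0.07,0],
    [-0.9,-0.07,0],
  ],
  rot=[
    [0,0,0.02],
    [0,0,0.042],
    [0,0,0.042],
  ],
  grip=[1,1,1],
)

```text
clock: 3.78
ee_pos: [0.5319, -0.185, 0.2703]
eef_rot: [[-0.08, 0.997, -0.0], [0.997, 0.08, 0.0], [0.0, -0.0, -1.0]]
contact_force: [-0.2, 0.5, 0.0]
gripper_width: 0.0876
gripper_force: 0.0
```

```bash
python3 - <<'E'
from h import *
import pickle
o=get_obs();print(o["clock"],o["ee_pos"],o["eef_rot"][:,1])
c=camera_params("wrist");im=read_camera("wrist")
cv2.imwrite("pics/w2.png",im);pickle.dump(c,open("w2.pkl","wb"))
E
```

```text
3.775 [ 0.53193048 -0.18503367  0.27034187] [ 9.96761859e-01  8.04091509e-02 -4.05816829e-04]
```

View pics/w2.png

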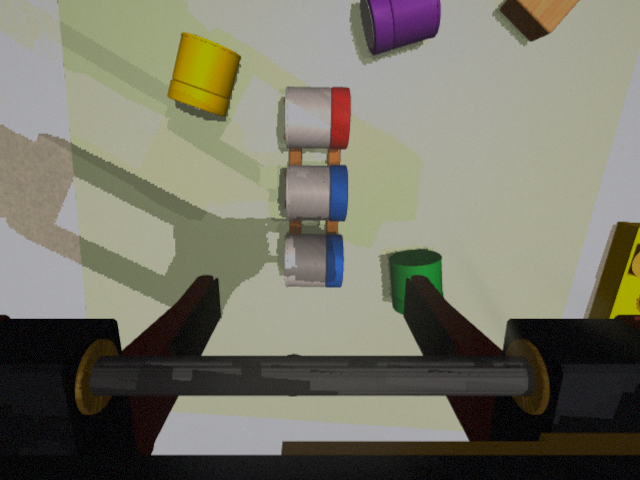

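The view shows red (318,118) and blue tins (317,193) and (314,260) with lids to +x. Green sits at (415,280), about 45 mm beyond the second blue lid, so there is room for the finger.

```bash
python3 - <<'E'
from h import *
import pickle
im=cv2.imread("pics/w2.png");hsv=cv2.cvtColor(im,cv2.COLOR_BGR2HSV);c=pickle.load(open("w2.pkl","rb"))
H,S,V=cv2.split(hsv)
red=((H<8)|(H>172))&(S>140);blue=(H>100)&(H<128)&(S>120)
for n,m,(v0,v1) in(("red",red,(80,156)),("b1",blue,(158,226)),("b2",blue,(228,292))):
    mm=np.zeros_like(m);mm[v0:v1,270:360]=m[v0:v1,270:360]
    v,u=np.nonzero(mm);col=int(np.median(u));vs=v[u==col]
    vt,vb=vs.min()-.5,vs.max()+.5
    vm=int((vt*.6+vb*.4));rows=range(vm-10,vm+6)
    uR=np.median([u[v==r].max() for r in rows])+.5
    g=im.max(2).astype(int);uL=np.median([275+np.argmax(np.abs(np.diff(g[r,275:298]))) for r in rows])+.5
    q,h,L,R=tin(c,vt,vb,col,uL,uR,.075);M=(L+R)/2
    print(n,vt,vb,col,uL,uR,[[int(x) for x in g[r,278:296]] for r in rows[::6]])
    print("  mid",M.round(4),"z~",h.round(4),"len",np.linalg.norm(R-L).round(4))
E
```

```text
red 87.5 147.5 340 284.5 349.5 [[155, 123, 114, 114, 109, 98, 100, 156, 171, 170, 168, 166, 169, 170, 167, 162, 163, 158], [130, 113, 113, 111, 115, 110, 108, 158, 172, 157, 167, 175, 173, 171, 173, 173, 172, 172], [124, 111, 110, 113, 113, 112, 110, 158, 175, 173, 172, 173, 173, 170, 173, 172, 171, 172]]
  mid [ 0.529  -0.0928  0.075 ] z~ 0.028 len 0.0607
b1 165.5 219.5 338 285.5 347.5 [[157, 110, 87, 86, 83, 85, 83, 78, 119, 145, 134, 137, 137, 138, 137, 139, 138, 137], [159, 109, 86, 87, 89, 85, 86, 80, 143, 166, 147, 149, 151, 150, 149, 152, 152, 152], [109, 89, 86, 84, 88, 86, 84, 96, 151, 169, 153, 162, 161, 165, 162, 166, 160, 162]]
  mid [ 0.5349 -0.1682  0.075 ] z~ 0.0242 len 0.0613
b2 235.5 286.5 335 284.5 342.5 [[110, 108, 111, 108, 108, 109, 93, 136, 148, 141, 148, 150, 150, 147, 149, 116, 99, 97], [109, 105, 108, 110, 112, 109, 105, 150, 167, 166, 169, 167, 168, 167, 170, 169, 167, 128], [106, 107, 107, 112, 106, 110, 124, 161, 172, 172, 173, 171, 173, 172, 172, 171, 173, 137]]
  mid [ 0.5382 -0.2448  0.075 ] z~ 0.0243 len 0.0605
```

Stand spacing checks (75.6 and 76.7 mm). I grasp the middle blue tin at (0.534, −0.168).

Request:
arm_command(
  slide=[
    [0.1,0.02,0.5],
    [0.2,0.04,1],
  ],
  rot=[
    [0,0,0],
    [0,0,0],
  ],
  grip=[1,1],
)

```text
clock: 4.08
ee_pos: [0.5337, -0.1661, 0.1903]
eef_rot: [[-0.084, 0.996, 0.001], [0.996, 0.084, 0.0], [0.0, 0.001, -1.0]]
contact_force: [0.1, 0.4, 0.6]
gripper_width: 0.0878
gripper_force: 0.0
```

Request:
arm_command(
  slide=[
    [0,0,0.5],
    [0,0,1],
    [0,0,1],
  ],
  rot=[
    [0,0,0],
    [0,0,0],
    [0,0,0],
  ],
  grip=[1,1,1],
)

```text
clock: 4.45
ee_pos: [0.5308, -0.1651, 0.1083]
eef_rot: [[-0.084, 0.996, -0.007], [0.996, 0.084, 0.003], [0.004, -0.006, -1.0]]
contact_force: [0.0, 0.7, 0.2]
gripper_width: 0.0877
gripper_force: 0.0
```

Request:
arm_command(
  slide=[
    [0,0,0.3],
    [0,0,0.6],
    [0,0,0.78],
    [0,0,0.78],
    [0,0,0.78],
    [0,0,0.78],
    [0,0,0.78],
    [0,0,0.78],
  ],
  rot=[
    [0,0,0],
    [0,0,0],
    [0,0,0],
    [0,0,0],
    [0,0,0],
    [0,0,0],
    [0,0,0],
    [0,0,0],
  ],
  grip=[1,1,1,1,0.5,0.5,0.5,0.5],
  newtons=20,
)

```text
clock: 5.45
ee_pos: [0.5343, -0.1686, 0.049]
eef_rot: [[-0.082, 0.997, 0.001], [0.997, 0.082, -0.001], [-0.001, 0.001, -1.0]]
contact_force: [0.6, 0.9, 5.1]
gripper_width: 0.0616
gripper_force: 20.0
```

Request:
arm_command(
  slide=[
    [0,0,-0.3],
    [0,0,-0.7],
    [0,0,-1],
  ],
  rot=[
    [0,0,0],
    [0,0,0],
    [0,0,0],
  ],
  grip=[0.5,0.5,0.5],
)

```text
clock: 5.82
ee_pos: [0.5335, -0.1684, 0.1291]
eef_rot: [[-0.082, 0.997, -0.0], [0.997, 0.082, -0.0], [-0.0, -0.0, -1.0]]
contact_force: [-0.5, -0.5, -0.6]
gripper_width: 0.0616
gripper_force: 20.0
```

Request:
arm_command(
  slide=[
    [0.3,0,-0.4],
    [0.6,-0.04,-0.5],
    [0.93,-0.07,-0.5],
  ],
  rot=[
    [0,0,0],
    [0,0,0],
    [0,0,0],
  ],
  grip=[0.5,0.5,0.5],
)

```text
clock: 6.2
ee_pos: [0.5214, -0.0935, 0.1682]
eef_rot: [[-0.082, 0.997, 0.0], [0.997, 0.082, -0.0], [-0.0, 0.0, -1.0]]
contact_force: [-0.1, 0.5, -2.4]
gripper_width: 0.0618
gripper_force: 20.0
```

Request:
arm_command(
  slide=[
    [0.47,-0.04,0],
    [0.93,-0.07,0],
  ],
  rot=[
    [0,0,0],
    [0,0,0],
  ],
  grip=[0.5,0.5],
)

```text
clock: 6.45
ee_pos: [0.5086, -0.0192, 0.167]
eef_rot: [[-0.082, 0.997, -0.002], [0.997, 0.082, 0.0], [0.001, -0.002, -1.0]]
contact_force: [-0.6, -1.5, -1.4]
gripper_width: 0.0619
gripper_force: 20.0
```

Request:
arm_command(
  slide=[
    [0.47,-0.04,0],
    [0.93,-0.07,0],
  ],
  rot=[
    [0,0,0],
    [0,0,0],
  ],
  grip=[0.5,0.5],
)

```text
clock: 6.7
ee_pos: [0.4967, 0.0545, 0.167]
eef_rot: [[-0.082, 0.997, -0.002], [0.997, 0.082, -0.0], [0.0, -0.002, -1.0]]
contact_force: [-0.4, 0.1, -1.4]
gripper_width: 0.0621
gripper_force: 20.0
```

Request:
arm_command(
  slide=[
    [0.47,-0.04,0],
    [0.93,-0.07,0],
  ],
  rot=[
    [0,0,0],
    [0,0,0],
  ],
  grip=[0.5,0.5],
)

```text
clock: 6.95
ee_pos: [0.485, 0.1279, 0.167]
eef_rot: [[-0.082, 0.997, -0.002], [0.997, 0.082, -0.0], [-0.0, -0.002, -1.0]]
contact_force: [0.3, 0.4, -1.6]
gripper_width: 0.0617
gripper_force: 20.0
```

Request:
arm_command(
  slide=[
    [0.3,-0.03,0],
    [0.6,-0.05,0],
    [0.93,-0.07,0],
    [0.93,-0.07,0],
    [0.93,-0.07,0],
  ],
  rot=[
    [0,0,-0.02],
    [0,0,-0.039],
    [0,0,-0.039],
    [0,0,-0.039],
    [0,0,-0.039],
  ],
  grip=[0.5,0.5,0.5,0.5,0.5],
)

```text
clock: 7.58
ee_pos: [0.4744, 0.1997, 0.1675]
eef_rot: [[-0.204, 0.979, -0.002], [0.979, 0.204, -0.001], [-0.001, -0.002, -1.0]]
contact_force: [-0.1, 0.3, -0.6]
gripper_width: 0.0615
gripper_force: 20.0
```

```bash
python3 - <<'E'
from h import *
import pickle
o=get_obs();print(o["clock"],o["ee_pos"],np.degrees(np.arctan2(o["eef_rot"][1,1],o["eef_rot"][0,1])),toolmove([.4748,.2006,.102]))
c=camera_params("wrist");im=read_camera("wrist")
cv2.imwrite("pics/w3.png",im);pickle.dump(c,open("w3.pkl","wb"))
E
```

```text
7.575 [0.47440378 0.19965725 0.16747163] 11.767634193570201 [0.01112167 0.00864982 0.81837392]
```

View pics/w3.png

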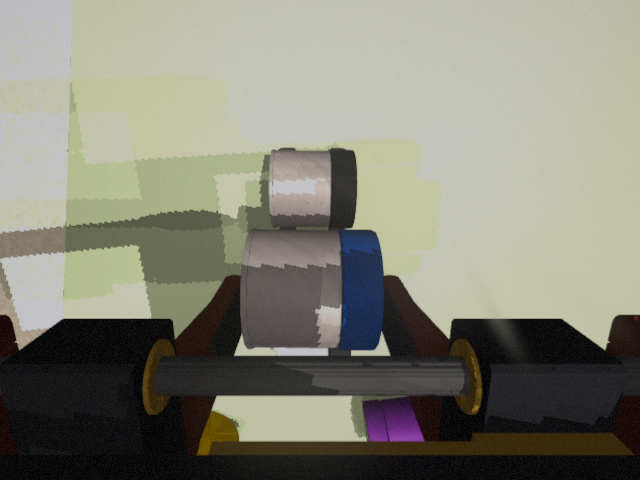

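The held tin at (312,290) is over the gap, with base_left at (312,188) behind it and both lids to the right. I check the axial alignment.

```bash
python3 - <<'E'
from h import *
import pickle
c=pickle.load(open("w3.pkl","rb"));im=cv2.imread("pics/w3.png");g=im.max(2).astype(int)
o=get_obs();R=o["eef_rot"];p=o["ee_pos"];print(c["cx"],c["cy"])
for v in(182,190,270,280,290):print(v,[int(x) for x in g[v,236:246]],[int(x) for x in g[v,262:276]],[int(x) for x in g[v,350:362]],[int(x) for x in g[v,376:388]])
for v,z,uL,uR in((178,.08,268.5,356.5),(262,p[2]+.027,241.5,382.5)):
    print([(R.T@(plane(c,(u,v),z)-p)).round(4)[:2] for u in(uL,uR)])
E
```

```text
311.7416772637627 240.08469799395283
182 [197, 197, 197, 195, 198, 196, 196, 196, 196, 193] [101, 96, 99, 99, 98, 97, 129, 176, 185, 190, 135, 182, 194, 196] [58, 50, 55, 53, 52, 54, 48, 172, 194, 196, 195, 197] [197, 195, 198, 197, 197, 196, 197, 198, 198, 199, 198, 197]
190 [197, 199, 194, 198, 197, 194, 196, 196, 188, 182] [98, 101, 97, 100, 97, 97, 130, 183, 196, 196, 173, 190, 200, 200] [58, 55, 55, 54, 51, 53, 70, 177, 194, 199, 197, 193] [196, 194, 193, 198, 196, 199, 194, 197, 197, 197, 194, 195]
270 [108, 111, 113, 113, 106, 91, 90, 89, 90, 92] [95, 93, 92, 94, 94, 94, 94, 91, 92, 93, 94, 95, 91, 89] [80, 82, 82, 83, 84, 82, 82, 79, 81, 84, 85, 86] [80, 80, 84, 83, 83, 85, 74, 136, 187, 193, 195, 194]
280 [39, 42, 42, 47, 66, 88, 90, 95, 96, 96] [98, 96, 97, 98, 97, 95, 96, 97, 99, 101, 99, 95, 99, 99] [83, 88, 82, 87, 83, 87, 81, 86, 82, 87, 83, 81] [84, 86, 82, 84, 83, 83, 82, 60, 45, 49, 46, 54]
290 [33, 30, 22, 21, 84, 96, 97, 100, 101, 97] [97, 103, 99, 98, 95, 95, 96, 94, 97, 96, 98, 100, 101, 97] [87, 85, 84, 85, 87, 87, 88, 86, 86, 87, 86, 85] [83, 89, 86, 84, 85, 86, 82, 78, 46, 35, 39, 44]
[array([ 0.0468, -0.0303]), array([0.0469, 0.0301])]
[array([ 0.0252, -0.0289]), array([0.0253, 0.0279])]
```

Request:
arm_command(
  slide=[
    [0.01,0,0.3],
    [0.01,0,0.6],
    [0.01,0,0.72],
    [0.01,0,0.76],
    [0.01,0,0.78],
    [0.01,0,0.78],
  ],
  rot=[
    [0,0,0],
    [0,0,0],
    [0,0,0],
    [0,0,0],
    [0,0,0],
    [0,0,0],
  ],
  grip=[0.5,0.5,0.5,0.5,0.5,0.5],
)

```text
clock: 8.38
ee_pos: [0.4757, 0.2009, 0.1064]
eef_rot: [[-0.203, 0.979, 0.001], [0.979, 0.203, 0.0], [-0.0, 0.001, -1.0]]
contact_force: [-0.4, 0.2, -1.6]
gripper_width: 0.0616
gripper_force: 20.0
```

Request:
arm_command(
  slide=[
    [0,0,0.01],
    [0,0,0.02],
    [0,0,0.02],
  ],
  rot=[
    [0,0,0],
    [0,0,0],
    [0,0,0],
  ],
  grip=[0.5,0.5,0.5],
)

```text
clock: 8.75
ee_pos: [0.4752, 0.2009, 0.1043]
eef_rot: [[-0.203, 0.979, 0.0], [0.979, 0.203, -0.0], [-0.0, 0.0, -1.0]]
contact_force: [-0.7, -0.4, -1.8]
gripper_width: 0.0624
gripper_force: 20.0
```

Request:
arm_command(
  slide=[
    [0,0,0.01],
    [0,0,0.015],
    [0,0,0.015],
  ],
  rot=[
    [0,0,0],
    [0,0,0],
    [0,0,0],
  ],
  grip=[0.5,0.5,0.5],
)

```text
clock: 9.12
ee_pos: [0.4753, 0.2007, 0.1036]
eef_rot: [[-0.203, 0.979, 0.0], [0.979, 0.203, -0.0], [-0.0, 0.0, -1.0]]
contact_force: [-0.5, -1.9, 5.9]
gripper_width: 0.0617
gripper_force: 19.9
```

Request:
arm_command(
  slide=[
    [0,0,0.005],
    [0,0,0.01],
    [0,0,0.01],
  ],
  rot=[
    [0,0,0],
    [0,0,0],
    [0,0,0],
  ],
  grip=[0.5,0.5,0.5],
)

```text
clock: 9.5
ee_pos: [0.4756, 0.2006, 0.1034]
eef_rot: [[-0.203, 0.979, 0.001], [0.979, 0.203, -0.0], [-0.001, 0.001, -1.0]]
contact_force: [-1.6, -2.9, 10.4]
gripper_width: 0.0622
gripper_force: 20.0
```

Contact is made (+10 N). I ease the grip, then open and rise.

Request:
arm_command(
  slide=[
    [0,0,0],
    [0,0,-0.01],
    [0,0,-0.01],
  ],
  rot=[
    [0,0,0],
    [0,0,0],
    [0,0,0],
  ],
  grip=[0.5,0.5,0.5],
  newtons=3,
)

```text
clock: 9.88
ee_pos: [0.4754, 0.2009, 0.103]
eef_rot: [[-0.203, 0.979, 0.0], [0.979, 0.203, -0.0], [-0.0, 0.0, -1.0]]
contact_force: [0.3, -0.9, 2.0]
gripper_width: 0.062
gripper_force: 3.0
```

Request:
arm_command(
  slide=[
    [0,0,0],
    [0,0,0],
    [0,0,0],
    [0,0,0],
  ],
  rot=[
    [0,0,0],
    [0,0,0],
    [0,0,0],
    [0,0,0],
  ],
  grip=[0.75,0.8,1,1],
)

```text
clock: 10.38
ee_pos: [0.4752, 0.2009, 0.103]
eef_rot: [[-0.203, 0.979, -0.0], [0.979, 0.203, -0.0], [-0.0, -0.0, -1.0]]
contact_force: [-0.1, 0.2, 0.4]
gripper_width: 0.0861
gripper_force: 0.0
```

Request:
arm_command(
  slide=[
    [0,0,-0.4],
    [0,0,-0.9],
    [0,0,-0.9],
  ],
  rot=[
    [0,0,0],
    [0,0,0],
    [0,0,0],
  ],
  grip=[1,1,1],
)

```text
clock: 10.75
ee_pos: [0.4776, 0.2016, 0.1779]
eef_rot: [[-0.203, 0.979, 0.006], [0.979, 0.203, 0.002], [0.0, 0.006, -1.0]]
contact_force: [0.2, -0.3, -0.7]
gripper_width: 0.0879
gripper_force: 0.0
```

Request:
arm_command(
  slide=[
    [-0.45,0,-0.5],
    [-0.9,0,-1],
    [-0.9,0,-1],
    [-0.9,0,-1],
  ],
  rot=[
    [0,0,0],
    [0,0,0],
    [0,0,0],
    [0,0,0],
  ],
  grip=[1,1,1,1],
)

```text
clock: 11.25
ee_pos: [0.4888, 0.1305, 0.2536]
eef_rot: [[-0.202, 0.979, -0.002], [0.979, 0.202, 0.0], [0.001, -0.002, -1.0]]
contact_force: [-0.4, -0.0, -0.9]
gripper_width: 0.0878
gripper_force: 0.0
```

```bash
python3 - <<'E'
from h import *
import pickle
o=get_obs();print(o["clock"],o["ee_pos"],np.degrees(np.arctan2(o["eef_rot"][1,1],o["eef_rot"][0,1])))
c=camera_params("wrist");im=read_camera("wrist")
cv2.imwrite("pics/w4.png",im);pickle.dump(c,open("w4.pkl","wb"))
E
```

```text
11.25 [0.48882387 0.13052497 0.25361728] 11.675371177272165
```

View pics/w4.png

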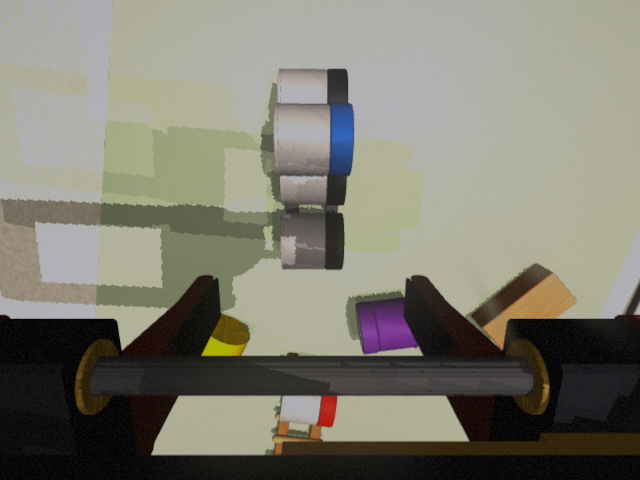

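The blue tin is saddled at (313,140), lid to the right and its ends in line; the row is undisturbed. Next, the second blue tin.

Request:
arm_command(
  slide=[
    [-0.47,-0.03,0],
    [-0.94,-0.07,0],
  ],
  rot=[
    [0,0,0],
    [0,0,0],
  ],
  grip=[1,1],
)

```text
clock: 11.55
ee_pos: [0.4984, 0.0562, 0.2531]
eef_rot: [[-0.206, 0.979, -0.003], [0.979, 0.206, 0.0], [0.001, -0.003, -1.0]]
contact_force: [-0.3, 0.2, -1.0]
gripper_width: 0.0881
gripper_force: 0.0
```

Request:
arm_command(
  slide=[
    [-0.47,-0.03,0],
    [-0.94,-0.07,0],
  ],
  rot=[
    [0,0,0],
    [0,0,0],
  ],
  grip=[1,1],
)

```text
clock: 11.8
ee_pos: [0.5084, -0.019, 0.2531]
eef_rot: [[-0.205, 0.979, -0.003], [0.979, 0.205, 0.001], [0.002, -0.003, -1.0]]
contact_force: [0.4, -0.1, 0.6]
gripper_width: 0.0876
gripper_force: 0.0
```

Request:
arm_command(
  slide=[
    [-0.47,-0.03,0],
    [-0.94,-0.07,0],
  ],
  rot=[
    [0,0,0],
    [0,0,0],
  ],
  grip=[1,1],
)

```text
clock: 12.05
ee_pos: [0.5184, -0.0937, 0.253]
eef_rot: [[-0.204, 0.979, -0.003], [0.979, 0.204, 0.001], [0.002, -0.003, -1.0]]
contact_force: [-0.2, 0.2, -0.2]
gripper_width: 0.0874
gripper_force: 0.0
```

Request:
arm_command(
  slide=[
    [-0.47,-0.03,0],
    [-0.94,-0.07,0],
  ],
  rot=[
    [0,0,0],
    [0,0,0],
  ],
  grip=[1,1],
)

```text
clock: 12.3
ee_pos: [0.5284, -0.1683, 0.2529]
eef_rot: [[-0.204, 0.979, -0.003], [0.979, 0.204, 0.002], [0.002, -0.003, -1.0]]
contact_force: [0.6, -0.7, -0.5]
gripper_width: 0.0877
gripper_force: 0.0
```

Request:
arm_command(
  slide=[
    [-0.47,-0.03,0],
    [-0.94,-0.07,0],
    [-0.94,-0.07,0],
    [-0.94,-0.07,0],
  ],
  rot=[
    [0,0,0.02],
    [0,0,0.041],
    [0,0,0.041],
    [0,0,0.041],
  ],
  grip=[1,1,1,1],
)

```text
clock: 12.8
ee_pos: [0.5381, -0.2418, 0.2535]
eef_rot: [[-0.077, 0.997, -0.003], [0.997, 0.077, 0.002], [0.002, -0.002, -1.0]]
contact_force: [-0.9, -0.1, -0.8]
gripper_width: 0.0879
gripper_force: 0.0
```

```bash
python3 - <<'E'
from h import *
o=get_obs();print(o["clock"],o["ee_pos"],np.degrees(np.arctan2(o["eef_rot"][1,1],o["eef_rot"][0,1])),toolmove([.5385,-.2448,.049]))
E
```

```text
12.8 [ 0.53812541 -0.24182794  0.25347314] 4.406587085110156 [-0.04341226  0.00793132  2.55580754]
```

Request:
arm_command(
  slide=[
    [-0.02,0,0.5],
    [-0.04,0,1],
  ],
  rot=[
    [0,0,0],
    [0,0,0],
  ],
  grip=[1,1],
)

```text
clock: 13.05
ee_pos: [0.5392, -0.2449, 0.1743]
eef_rot: [[-0.078, 0.997, 0.001], [0.997, 0.078, -0.0], [-0.0, 0.001, -1.0]]
contact_force: [-0.2, -0.3, -0.1]
gripper_width: 0.0875
gripper_force: 0.0
```

Request:
arm_command(
  slide=[
    [0,0,0.5],
    [0,0,1],
    [0,0,1],
    [0,0,1],
  ],
  rot=[
    [0,0,0],
    [0,0,0],
    [0,0,0],
    [0,0,0],
  ],
  grip=[1,1,1,1],
)

```text
clock: 13.55
ee_pos: [0.5397, -0.2461, 0.0962]
eef_rot: [[-0.077, 0.997, 0.001], [0.997, 0.077, -0.0], [-0.001, 0.001, -1.0]]
contact_force: [0.5, -0.8, 0.1]
gripper_width: 0.0881
gripper_force: 0.0
```

Request:
arm_command(
  slide=[
    [0,0,0.3],
    [0,0,0.55],
    [0,0,0.55],
    [0,0,0.55],
    [0,0,0.55],
    [0,0,0.55],
    [0,0,0.55],
    [0,0,0.55],
  ],
  rot=[
    [0,0,0],
    [0,0,0],
    [0,0,0],
    [0,0,0],
    [0,0,0],
    [0,0,0],
    [0,0,0],
    [0,0,0],
  ],
  grip=[1,1,1,1,0.5,0.5,0.5,0.5],
  newtons=20,
)

```text
clock: 14.55
ee_pos: [0.5391, -0.2468, 0.0515]
eef_rot: [[-0.076, 0.997, 0.0], [0.997, 0.076, -0.0], [-0.0, 0.0, -1.0]]
contact_force: [-0.5, 1.1, 3.5]
gripper_width: 0.0615
gripper_force: 20.0
```

```bash
python3 - <<'E'
from h import *
o=get_obs();print(o["clock"],o["ee_pos"],np.degrees(np.arctan2(o["eef_rot"][1,1],o["eef_rot"][0,1])),toolmove([.4890,.1340,.167]),o["gripper_width"])
E
```

```text
14.55 [ 0.53913585 -0.24684201  0.05146031] 4.331252703957075 [ 4.79368389 -0.26490164 -1.44624312] 0.06153808339729411
```

Request:
arm_command(
  slide=[
    [0,0,-0.3],
    [0,0,-0.7],
    [0,0,-1],
  ],
  rot=[
    [0,0,0],
    [0,0,0],
    [0,0,0],
  ],
  grip=[0.5,0.5,0.5],
)

```text
clock: 14.92
ee_pos: [0.539, -0.2467, 0.1319]
eef_rot: [[-0.076, 0.997, -0.0], [0.997, 0.076, -0.0], [-0.0, -0.0, -1.0]]
contact_force: [0.5, -0.1, -1.7]
gripper_width: 0.0617
gripper_force: 20.0
```

Request:
arm_command(
  slide=[
    [0.3,0,-0.4],
    [0.6,-0.03,-0.5],
    [0.95,-0.05,-0.5],
  ],
  rot=[
    [0,0,0],
    [0,0,0],
    [0,0,0],
  ],
  grip=[0.5,0.5,0.5],
)

```text
clock: 15.3
ee_pos: [0.5288, -0.17, 0.171]
eef_rot: [[-0.075, 0.997, 0.0], [0.997, 0.075, -0.0], [-0.0, 0.0, -1.0]]
contact_force: [0.7, -0.4, -1.7]
gripper_width: 0.062
gripper_force: 20.0
```

Request:
arm_command(
  slide=[
    [0.47,-0.03,0],
    [0.95,-0.05,0],
  ],
  rot=[
    [0,0,0],
    [0,0,0],
  ],
  grip=[0.5,0.5],
)

```text
clock: 15.55
ee_pos: [0.518, -0.0938, 0.1698]
eef_rot: [[-0.076, 0.997, -0.002], [0.997, 0.076, 0.001], [0.001, -0.002, -1.0]]
contact_force: [-0.2, 0.9, -1.4]
gripper_width: 0.0615
gripper_force: 20.0
```

Request:
arm_command(
  slide=[
    [0.47,-0.03,0],
    [0.95,-0.05,0],
  ],
  rot=[
    [0,0,0],
    [0,0,0],
  ],
  grip=[0.5,0.5],
)

```text
clock: 15.8
ee_pos: [0.5081, -0.0183, 0.1698]
eef_rot: [[-0.076, 0.997, -0.002], [0.997, 0.076, 0.0], [0.001, -0.002, -1.0]]
contact_force: [0.2, 0.2, -0.2]
gripper_width: 0.0617
gripper_force: 20.0
```

Request:
arm_command(
  slide=[
    [0.47,-0.03,0],
    [0.95,-0.05,0],
  ],
  rot=[
    [0,0,0],
    [0,0,0],
  ],
  grip=[0.5,0.5],
)

```text
clock: 16.05
ee_pos: [0.4982, 0.057, 0.1698]
eef_rot: [[-0.076, 0.997, -0.002], [0.997, 0.076, -0.0], [0.0, -0.002, -1.0]]
contact_force: [0.9, 0.4, -1.2]
gripper_width: 0.0617
gripper_force: 20.0
```

Request:
arm_command(
  slide=[
    [0.3,-0.03,-0.1],
    [0.6,-0.05,-0.1],
    [0.95,-0.05,-0.1],
    [0.95,-0.05,-0.1],
    [0.95,-0.05,-0.1],
  ],
  rot=[
    [0,0,-0.02],
    [0,0,-0.041],
    [0,0,-0.041],
    [0,0,-0.041],
    [0,0,-0.041],
  ],
  grip=[0.5,0.5,0.5,0.5,0.5],
)

```text
clock: 16.68
ee_pos: [0.4894, 0.1305, 0.1783]
eef_rot: [[-0.204, 0.979, -0.001], [0.979, 0.204, -0.001], [-0.0, -0.002, -1.0]]
contact_force: [0.7, -0.2, -1.1]
gripper_width: 0.0621
gripper_force: 20.0
```

```bash
python3 - <<'E'
from h import *
import pickle
o=get_obs();R=o["eef_rot"];p=o["ee_pos"];print(o["clock"],p,np.degrees(np.arctan2(R[1,1],R[0,1])),toolmove([.4892,.1338,.107]))
c=camera_params("wrist");im=read_camera("wrist")
cv2.imwrite("pics/w5.png",im)
g=im.max(2).astype(int)
# held tin: lid silhouette rows (blue) and end columns
h=cv2.cvtColor(im,cv2.COLOR_BGR2HSV);m=((h[...,0]>100)&(h[...,0]<128)&(h[...,1]>110)).astype(np.uint8)
n,l,s,ce=cv2.connectedComponentsWithStats(m)
for i in range(1,n):
    if s[i,4]>300:print(s[i],ce[i])
E
```

```text
16.675 [0.48940247 0.13052608 0.17829529] 11.767720111569167 [0.04098652 0.00731143 0.89116191]
[ 334   92   33   95 2771] [350.18260556 138.1688921 ]
[ 339  224   44  119 4542] [360.8564509  283.75165125]
```

View pics/w5.png

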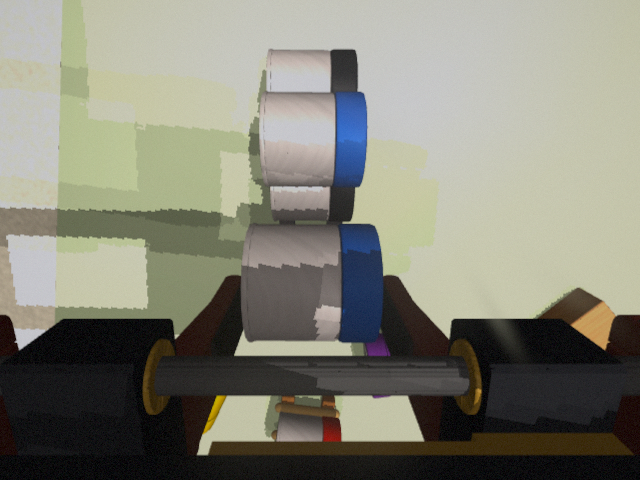

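The first blue tin sits straight at (313,139); the held one is at (312,283), both lids to the right. I compute the held tin's lateral offset in the tool.

```bash
python3 - <<'E'
from h import *
import pickle
o=get_obs();R=o["eef_rot"];p=o["ee_pos"];c=camera_params("wrist")
for n,off in(("w3",.004),("w5",.0065)):
    im=cv2.imread(f"pics/{n}.png");h=cv2.cvtColor(im,cv2.COLOR_BGR2HSV)
    m=(h[...,0]>100)&(h[...,0]<128)&(h[...,1]>110)
    v=np.nonzero(m[200:,362])[0]+200;print(n,v.min(),v.max())
    q,z,L,_=tin(c,v.min()-.5,v.max()+.5,362,241.5,382.5,p[2]-off+.03)
    print((R.T@((q)-p)).round(4),z-p[2])
# placed first tin
im=cv2.imread("pics/w5.png");h=cv2.cvtColor(im,cv2.COLOR_BGR2HSV);m=(h[...,0]>100)&(h[...,0]<128)&(h[...,1]>110)
v=np.nonzero(m[:200,352])[0];q,z,L,_=tin(c,v.min()-.5,v.max()+.5,352,260,367,.129);print(q,(R.T@(q-p)).round(4),z)
E
```

```text
w3 232 349
[-0.0002  0.025   0.004 ] -0.009752440913888855
w5 225 341
[0.0028 0.0252 0.0065] -0.011838276185329372
[0.50028926 0.205395   0.099     ] [0.0715 0.0258 0.0794] 0.09445486852788326
```

Request:
arm_command(
  slide=[
    [0.01,0,0.3],
    [0.01,0,0.6],
    [0.01,0,0.8],
    [0.01,0,0.85],
    [0.01,0,0.87],
    [0.01,0,0.87],
  ],
  rot=[
    [0,0,0],
    [0,0,0],
    [0,0,0],
    [0,0,0],
    [0,0,0],
    [0,0,0],
  ],
  grip=[0.5,0.5,0.5,0.5,0.5,0.5],
)

```text
clock: 17.48
ee_pos: [0.4907, 0.1313, 0.11]
eef_rot: [[-0.203, 0.979, 0.001], [0.979, 0.203, -0.0], [-0.0, 0.001, -1.0]]
contact_force: [0.1, 0.1, -1.3]
gripper_width: 0.0618
gripper_force: 20.0
```

Request:
arm_command(
  slide=[
    [0,0,0.01],
    [0,0,0.02],
    [0,0,0.02],
  ],
  rot=[
    [0,0,0],
    [0,0,0],
    [0,0,0],
  ],
  grip=[0.5,0.5,0.5],
)

```text
clock: 17.85
ee_pos: [0.4902, 0.1315, 0.108]
eef_rot: [[-0.203, 0.979, 0.0], [0.979, 0.203, -0.0], [-0.0, 0.0, -1.0]]
contact_force: [-0.2, -0.1, -0.6]
gripper_width: 0.0617
gripper_force: 20.0
```

Request:
arm_command(
  slide=[
    [0,-0.007,0.01],
    [0,-0.007,0.02],
    [0,-0.007,0.02],
  ],
  rot=[
    [0,0,0],
    [0,0,0],
    [0,0,0],
  ],
  grip=[0.5,0.5,0.5],
)

```text
clock: 18.23
ee_pos: [0.4895, 0.1314, 0.1061]
eef_rot: [[-0.203, 0.979, -0.0], [0.979, 0.203, -0.0], [-0.0, -0.0, -1.0]]
contact_force: [-0.3, -0.1, -1.6]
gripper_width: 0.062
gripper_force: 20.0
```

Request:
arm_command(
  slide=[
    [0,0,0.005],
    [0,0,0.01],
    [0,0,0.01],
  ],
  rot=[
    [0,0,0],
    [0,0,0],
    [0,0,0],
  ],
  grip=[0.5,0.5,0.5],
)

```text
clock: 18.6
ee_pos: [0.4897, 0.1315, 0.1059]
eef_rot: [[-0.203, 0.979, 0.0], [0.979, 0.203, 0.0], [0.0, 0.0, -1.0]]
contact_force: [-1.6, 0.2, 6.3]
gripper_width: 0.0619
gripper_force: 20.0
```

Contact. I release and rise.

Request:
arm_command(
  slide=[
    [0,0,0],
    [0,0,0],
    [0,0,0],
  ],
  rot=[
    [0,0,0],
    [0,0,0],
    [0,0,0],
  ],
  grip=[0.5,0.5,0.5],
  newtons=3,
)

```text
clock: 18.98
ee_pos: [0.4897, 0.1314, 0.1056]
eef_rot: [[-0.203, 0.979, 0.0], [0.979, 0.203, -0.0], [-0.0, 0.0, -1.0]]
contact_force: [-0.9, 1.6, 5.1]
gripper_width: 0.0618
gripper_force: 3.0
```

Request:
arm_command(
  slide=[
    [0,0,0],
    [0,0,0],
    [0,0,0],
    [0,0,0],
  ],
  rot=[
    [0,0,0],
    [0,0,0],
    [0,0,0],
    [0,0,0],
  ],
  grip=[0.75,0.8,1,1],
)

```text
clock: 19.48
ee_pos: [0.4896, 0.1313, 0.1054]
eef_rot: [[-0.203, 0.979, -0.0], [0.979, 0.203, -0.0], [-0.0, -0.0, -1.0]]
contact_force: [-0.3, 1.0, -0.4]
gripper_width: 0.086
gripper_force: 0.0
```

Request:
arm_command(
  slide=[
    [0,0,-0.4],
    [0,0,-0.9],
    [0,0,-0.9],
  ],
  rot=[
    [0,0,0],
    [0,0,0],
    [0,0,0],
  ],
  grip=[1,1,1],
)

```text
clock: 19.85
ee_pos: [0.4921, 0.1317, 0.1803]
eef_rot: [[-0.203, 0.979, 0.006], [0.979, 0.203, 0.001], [-0.001, 0.006, -1.0]]
contact_force: [0.1, 0.3, -0.1]
gripper_width: 0.0878
gripper_force: 0.0
```

Request:
arm_command(
  slide=[
    [-0.4,0,-0.5],
    [-0.6,0,-1],
    [-0.6,0,-1],
    [-0.6,0,-1],
  ],
  rot=[
    [0,0,0],
    [0,0,0],
    [0,0,0],
    [0,0,0],
  ],
  grip=[1,1,1,1],
)

```text
clock: 20.35
ee_pos: [0.4984, 0.0845, 0.2561]
eef_rot: [[-0.203, 0.979, -0.002], [0.979, 0.203, 0.0], [0.0, -0.002, -1.0]]
contact_force: [-0.4, 0.7, 0.2]
gripper_width: 0.0877
gripper_force: 0.0
```

```bash
python3 - <<'E'
from h import *
import pickle
o=get_obs();R=o["eef_rot"];p=o["ee_pos"];print(o["clock"],p,np.degrees(np.arctan2(R[1,1],R[0,1])),toolmove([.529,-.0935,.25]))
c=camera_params("wrist");im=read_camera("wrist")
cv2.imwrite("pics/w6.png",im);pickle.dump(c,open("w6.pkl","wb"))
h=cv2.cvtColor(im,cv2.COLOR_BGR2HSV);m=((h[...,0]>100)&(h[...,0]<128)&(h[...,1]>110)).astype(np.uint8)
n,l,s,ce=cv2.connectedComponentsWithStats(m);g=im.max(2).astype(int)
a=np.array([1.,0,0])*np.cos(np.radians(11.7))+np.array([0,1.,0])*np.sin(np.radians(11.7));b=np.array([-a[1],a[0],0]);C=np.array([.4817,.1673,0])
for i in range(1,n):
    if s[i,4]>300:
        x,y,w,hh,_=s[i];col=x+w//2;v=np.nonzero(l[:,col]==i)[0]
        q,z,_,Rr=tin(c,v.min()-.5,v.max()+.5,col,x,x+w-.5,.129)
        print(s[i],"lateral",b@(q-C),"lid end axial",a@(Rr-C),"z~",z)
E
```

```text
20.35 [0.49844018 0.08445509 0.25610156] 11.694574787929604 [-2.2557272  -0.07666314  0.07539232]
[ 330   40   25   78 1740] lateral 0.034544066590445704 lid end axial 0.030543165474107452 z~ 0.08375148273399308
[ 329  130   24   69 1449] lateral -0.03365635625676859 lid end axial 0.031101071977403305 z~ 0.08891147548900236
```

View pics/w6.png

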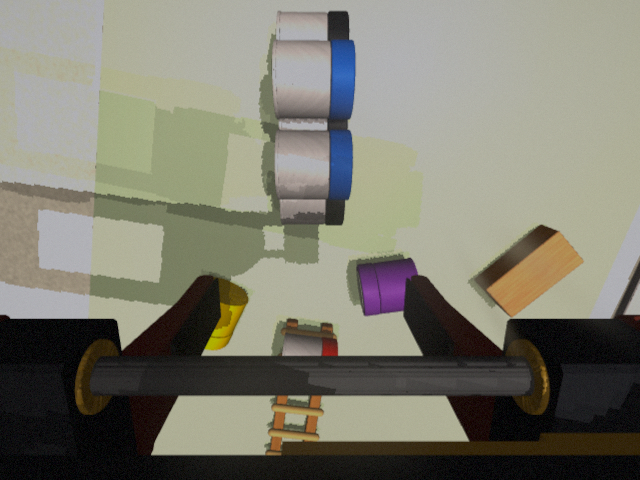

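Both blue tins are saddled at lateral +34.5 and −33.7 mm, and their lid ends are in line within 0.6 mm. Now the red tin.

Request:
arm_command(
  slide=[
    [-0.4,-0.02,0],
    [-0.75,-0.03,0],
  ],
  rot=[
    [0,0,0],
    [0,0,0],
  ],
  grip=[1,1],
)

```text
clock: 20.65
ee_pos: [0.508, 0.0252, 0.2556]
eef_rot: [[-0.205, 0.979, -0.003], [0.979, 0.205, 0.0], [0.001, -0.003, -1.0]]
contact_force: [0.1, -0.1, 0.8]
gripper_width: 0.088
gripper_force: 0.0
```

Request:
arm_command(
  slide=[
    [-0.4,-0.02,0],
    [-0.75,-0.03,0],
  ],
  rot=[
    [0,0,0],
    [0,0,0],
  ],
  grip=[1,1],
)

```text
clock: 20.9
ee_pos: [0.518, -0.0343, 0.2555]
eef_rot: [[-0.204, 0.979, -0.003], [0.979, 0.204, 0.001], [0.001, -0.003, -1.0]]
contact_force: [0.1, 0.5, -0.3]
gripper_width: 0.0878
gripper_force: 0.0
```

Request:
arm_command(
  slide=[
    [-0.4,-0.01,0],
    [-0.75,-0.02,0],
    [-0.75,-0.02,0],
    [-0.75,-0.02,0],
    [-0.75,-0.02,0],
  ],
  rot=[
    [0,0,0.02],
    [0,0,0.041],
    [0,0,0.041],
    [0,0,0.041],
    [0,0,0.041],
  ],
  grip=[1,1,1,1,1],
)

```text
clock: 21.52
ee_pos: [0.5291, -0.0919, 0.257]
eef_rot: [[-0.077, 0.997, -0.001], [0.997, 0.077, 0.001], [0.001, -0.001, -1.0]]
contact_force: [-0.3, -0.5, 0.3]
gripper_width: 0.0879
gripper_force: 0.0
```

```bash
python3 - <<'E'
from h import *
o=get_obs();R=o["eef_rot"];p=o["ee_pos"];print(o["clock"],p,np.degrees(np.arctan2(R[1,1],R[0,1])),toolmove([.529,-.0928,.049]))
c=camera_params("wrist");im=read_camera("wrist")
h=cv2.cvtColor(im,cv2.COLOR_BGR2HSV);m=(((h[...,0]<8)|(h[...,0]>172))&(h[...,1]>140)).astype(np.uint8)
n,l,s,ce=cv2.connectedComponentsWithStats(m)
for i in range(1,n):
    x,y,w,hh,A=s[i]
    if A>300 and 280<x<360 :
        col=x+w//2;v=np.nonzero(l[:,col]==i)[0]
        q,z,_,Rr=tin(c,v.min()-.5,v.max()+.5,col,x,x+w-.5,.075);q-=R[:,1]*(R[:,1]@(q-Rr)+.031)
        print(s[i],"centre",q,"tool",(R.T@(q-p))/.08)
E
```

```text
21.525 [ 0.52911153 -0.09189887  0.25698243] 4.434245331742009 [-1.28659536e-02  4.86816675e-04  2.59977324e+00]
[326 183  18  57 945] centre [ 0.52833858 -0.09261755  0.04502601] tool [-0.00998626 -0.00752733  2.64945861]
```

Request:
arm_command(
  slide=[
    [0,0,0.5],
    [0,0,1],
  ],
  rot=[
    [0,0,0],
    [0,0,0],
  ],
  grip=[1,1],
)

```text
clock: 21.82
ee_pos: [0.5302, -0.0925, 0.1773]
eef_rot: [[-0.077, 0.997, 0.002], [0.997, 0.077, -0.001], [-0.001, 0.002, -1.0]]
contact_force: [0.1, -0.4, -0.6]
gripper_width: 0.0878
gripper_force: 0.0
```

Request:
arm_command(
  slide=[
    [0,0,0.5],
    [0,0,1],
    [0,0,1],
    [0,0,1],
    [0,0,1],
  ],
  rot=[
    [0,0,0],
    [0,0,0],
    [0,0,0],
    [0,0,0],
    [0,0,0],
  ],
  grip=[1,1,1,1,1],
)

```text
clock: 22.45
ee_pos: [0.5312, -0.0935, 0.0994]
eef_rot: [[-0.076, 0.997, 0.003], [0.997, 0.076, -0.001], [-0.001, 0.003, -1.0]]
contact_force: [0.5, -0.2, -0.2]
gripper_width: 0.088
gripper_force: 0.0
```

Request:
arm_command(
  slide=[
    [0.01,-0.01,0.3],
    [0.01,-0.02,0.62],
    [0.01,-0.02,0.62],
    [0.01,-0.02,0.62],
    [0.01,-0.02,0.62],
    [0.01,-0.02,0.62],
    [0.01,-0.02,0.62],
    [0.01,-0.02,0.62],
  ],
  rot=[
    [0,0,0],
    [0,0,0],
    [0,0,0],
    [0,0,0],
    [0,0,0],
    [0,0,0],
    [0,0,0],
    [0,0,0],
  ],
  grip=[1,1,1,1,0.5,0.5,0.5,0.5],
  newtons=20,
)

```text
clock: 23.45
ee_pos: [0.5286, -0.0926, 0.0484]
eef_rot: [[-0.076, 0.997, 0.001], [0.997, 0.076, -0.0], [-0.0, 0.001, -1.0]]
contact_force: [0.2, -0.1, 4.7]
gripper_width: 0.0618
gripper_force: 20.0
```

```bash
python3 - <<'E'
from h import *
o=get_obs();print(o["clock"],o["ee_pos"],np.degrees(np.arctan2(o["eef_rot"][1,1],o["eef_rot"][0,1])),toolmove([.4820,.1673,.215]),o["gripper_width"])
E
```

```text
23.45 [ 0.5286147  -0.09259916  0.04838073] 4.330978389657913 [ 3.28261201 -0.33328616 -2.08447044] 0.06182813949889302
```

Request:
arm_command(
  slide=[
    [0,0,-0.3],
    [0,0,-0.7],
    [0,0,-1],
  ],
  rot=[
    [0,0,0],
    [0,0,0],
    [0,0,0],
  ],
  grip=[0.5,0.5,0.5],
)

```text
clock: 23.82
ee_pos: [0.5276, -0.0924, 0.1285]
eef_rot: [[-0.076, 0.997, -0.001], [0.997, 0.076, -0.0], [0.0, -0.001, -1.0]]
contact_force: [-1.2, -0.1, -1.5]
gripper_width: 0.0621
gripper_force: 20.0
```

Request:
arm_command(
  slide=[
    [0,0,-0.5],
    [0.2,0,-1],
    [0.5,-0.05,-1],
    [0.82,-0.08,-1],
  ],
  rot=[
    [0,0,0],
    [0,0,0],
    [0,0,0],
    [0,0,0],
  ],
  grip=[0.5,0.5,0.5,0.5],
)

```text
clock: 24.32
ee_pos: [0.5161, -0.0271, 0.2081]
eef_rot: [[-0.075, 0.997, -0.0], [0.997, 0.075, -0.0], [-0.0, -0.0, -1.0]]
contact_force: [0.0, -1.2, -1.8]
gripper_width: 0.0619
gripper_force: 20.0
```

Request:
arm_command(
  slide=[
    [0.4,-0.04,0],
    [0.82,-0.08,-0.08],
  ],
  rot=[
    [0,0,0],
    [0,0,0],
  ],
  grip=[0.5,0.5],
)

```text
clock: 24.58
ee_pos: [0.5039, 0.0382, 0.2134]
eef_rot: [[-0.075, 0.997, -0.003], [0.997, 0.075, -0.0], [0.0, -0.003, -1.0]]
contact_force: [0.6, -0.2, -2.2]
gripper_width: 0.0618
gripper_force: 20.0
```

Request:
arm_command(
  slide=[
    [0.4,-0.04,0],
    [0.82,-0.08,0],
  ],
  rot=[
    [0,0,0],
    [0,0,0],
  ],
  grip=[0.5,0.5],
)

```text
clock: 24.82
ee_pos: [0.493, 0.1031, 0.2138]
eef_rot: [[-0.075, 0.997, -0.001], [0.997, 0.075, -0.0], [-0.0, -0.001, -1.0]]
contact_force: [-0.3, 0.5, -0.9]
gripper_width: 0.0621
gripper_force: 20.0
```

Request:
arm_command(
  slide=[
    [0.3,-0.03,0],
    [0.6,-0.07,0],
    [0.82,-0.09,0],
    [0.82,-0.09,0],
    [0.82,-0.09,0],
    [0.82,-0.09,0],
  ],
  rot=[
    [0,0,-0.02],
    [0,0,-0.041],
    [0,0,-0.041],
    [0,0,-0.041],
    [0,0,-0.041],
    [0,0,-0.041],
  ],
  grip=[0.5,0.5,0.5,0.5,0.5,0.5],
)

```text
clock: 25.58
ee_pos: [0.482, 0.1664, 0.2142]
eef_rot: [[-0.202, 0.979, -0.0], [0.979, 0.202, -0.0], [-0.0, -0.0, -1.0]]
contact_force: [-0.9, 0.2, -1.5]
gripper_width: 0.0619
gripper_force: 20.0
```

```bash
python3 - <<'E'
from h import *
o=get_obs();R=o["eef_rot"];p=o["ee_pos"];print(o["clock"],p,np.degrees(np.arctan2(R[1,1],R[0,1])),toolmove([.4820,.1673,.153]))
c=camera_params("wrist");im=read_camera("wrist");cv2.imwrite("pics/w7.png",im)
h=cv2.cvtColor(im,cv2.COLOR_BGR2HSV)
red=(((h[...,0]<8)|(h[...,0]>172))&(h[...,1]>140)).astype(np.uint8);bl=((h[...,0]>100)&(h[...,0]<128)&(h[...,1]>110)).astype(np.uint8)
for nm,m,zt in(("red",red,p[2]-.0035+.03),("blue",bl,.129)):
  n,l,s,ce=cv2.connectedComponentsWithStats(m)
  for i in range(1,n):
    x,y,w,hh,A=s[i]
    if A>300 and 280<x<400:
        col=x+w//2;v=np.nonzero(l[:,col]==i)[0]
        q,z,_,Rr=tin(c,v.min()-.5,v.max()+.5,col,x,x+w-.5,zt);q-=R[:,1]*(R[:,1]@(q-Rr)+.031)
        print(nm,s[i],"centre",q,"tool",(R.T@(q-p))/.08)
E
```

```text
25.575 [0.48196501 0.16641841 0.21418349] 11.643285148699977 [0.01099024 0.00284081 0.76478886]
red [ 340  230   45  121 4699] centre [0.48154564 0.16611472 0.21068975] tool [-0.00264375 -0.00588957  0.0436742 ]
blue [ 331  150   26   78 1846] centre [0.47428821 0.20123737 0.09900614] tool [ 0.44618474 -0.00579217  1.43955193]
```

Request:
arm_command(
  slide=[
    [0.015,0,0.3],
    [0.015,0,0.6],
    [0.015,0,0.69],
    [0.015,0,0.72],
    [0.015,0,0.73],
    [0.015,0,0.73],
  ],
  rot=[
    [0,0,0],
    [0,0,0],
    [0,0,0],
    [0,0,0],
    [0,0,0],
    [0,0,0],
  ],
  grip=[0.5,0.5,0.5,0.5,0.5,0.5],
)

```text
clock: 26.38
ee_pos: [0.4821, 0.1684, 0.1565]
eef_rot: [[-0.203, 0.979, 0.001], [0.979, 0.203, 0.0], [-0.0, 0.001, -1.0]]
contact_force: [0.2, 0.2, -2.2]
gripper_width: 0.0621
gripper_force: 20.0
```

Request:
arm_command(
  slide=[
    [0,0,0.01],
    [0,0,0.015],
    [0,0,0.015],
  ],
  rot=[
    [0,0,0],
    [0,0,0],
    [0,0,0],
  ],
  grip=[0.5,0.5,0.5],
)

```text
clock: 26.75
ee_pos: [0.4816, 0.1684, 0.1547]
eef_rot: [[-0.203, 0.979, 0.0], [0.979, 0.203, -0.0], [-0.0, 0.0, -1.0]]
contact_force: [-0.7, -0.5, -2.2]
gripper_width: 0.062
gripper_force: 20.0
```

Request:
arm_command(
  slide=[
    [-0.005,0,0.01],
    [-0.005,0,0.015],
    [-0.005,0,0.015],
  ],
  rot=[
    [0,0,0],
    [0,0,0],
    [0,0,0],
  ],
  grip=[0.5,0.5,0.5],
)

```text
clock: 27.12
ee_pos: [0.4816, 0.1679, 0.1534]
eef_rot: [[-0.203, 0.979, -0.0], [0.979, 0.203, -0.0], [-0.0, -0.0, -1.0]]
contact_force: [-0.3, -0.6, -1.2]
gripper_width: 0.0621
gripper_force: 20.0
```

Request:
arm_command(
  slide=[
    [0,0,0.005],
    [0,0,0.01],
    [0,0,0.01],
  ],
  rot=[
    [0,0,0],
    [0,0,0],
    [0,0,0],
  ],
  grip=[0.5,0.5,0.5],
)

```text
clock: 27.5
ee_pos: [0.4817, 0.1679, 0.1527]
eef_rot: [[-0.203, 0.979, 0.0], [0.979, 0.203, -0.0], [-0.0, 0.0, -1.0]]
contact_force: [-0.4, 0.1, -2.3]
gripper_width: 0.0618
gripper_force: 20.0
```

Request:
arm_command(
  slide=[
    [0,0,0.005],
    [0,0,0.01],
    [0,0,0.01],
  ],
  rot=[
    [0,0,0],
    [0,0,0],
    [0,0,0],
  ],
  grip=[0.5,0.5,0.5],
)

```text
clock: 27.88
ee_pos: [0.4819, 0.1678, 0.1525]
eef_rot: [[-0.203, 0.979, 0.001], [0.979, 0.203, -0.0], [-0.0, 0.0, -1.0]]
contact_force: [-1.9, -0.3, 5.7]
gripper_width: 0.0621
gripper_force: 20.0
```

Contact, balanced sideways. I release gently, rise, and move clear of the view.

Request:
arm_command(
  slide=[
    [0,0,0],
    [0,0,0],
    [0,0,0],
  ],
  rot=[
    [0,0,0],
    [0,0,0],
    [0,0,0],
  ],
  grip=[0.5,0.5,0.5],
  newtons=3,
)

```text
clock: 28.25
ee_pos: [0.482, 0.1679, 0.152]
eef_rot: [[-0.203, 0.979, 0.001], [0.979, 0.203, -0.0], [-0.0, 0.001, -1.0]]
contact_force: [-0.0, -2.2, 3.8]
gripper_width: 0.0617
gripper_force: 3.0
```

Request:
arm_command(
  slide=[
    [0,0,0],
    [0,0,0],
    [0,0,0],
    [0,0,0],
  ],
  rot=[
    [0,0,0],
    [0,0,0],
    [0,0,0],
    [0,0,0],
  ],
  grip=[0.75,0.8,1,1],
)

```text
clock: 28.75
ee_pos: [0.4815, 0.168, 0.1517]
eef_rot: [[-0.203, 0.979, -0.0], [0.979, 0.203, -0.0], [0.0, -0.0, -1.0]]
contact_force: [0.0, -0.1, -0.0]
gripper_width: 0.0859
gripper_force: 0.0
```

Request:
arm_command(
  slide=[
    [0,0,-0.4],
    [0,0,-1],
    [0,0,-1],
  ],
  rot=[
    [0,0,0],
    [0,0,0],
    [0,0,0],
  ],
  grip=[1,1,1],
)

```text
clock: 29.12
ee_pos: [0.4844, 0.1686, 0.2354]
eef_rot: [[-0.203, 0.979, 0.007], [0.979, 0.203, 0.001], [-0.0, 0.008, -1.0]]
contact_force: [-0.5, 0.6, 0.0]
gripper_width: 0.0878
gripper_force: 0.0
```

Request:
arm_command(
  slide=[
    [-0.4,0,-0.3],
    [-0.9,0,-0.6],
    [-0.9,0,-0.8],
    [-0.9,0,-0.8],
  ],
  rot=[
    [0,0,0],
    [0,0,0],
    [0,0,0],
    [0,0,0],
  ],
  grip=[1,1,1,1],
)

```text
clock: 29.62
ee_pos: [0.4966, 0.0979, 0.2962]
eef_rot: [[-0.202, 0.979, 0.001], [0.979, 0.202, 0.001], [0.0, 0.001, -1.0]]
contact_force: [-0.3, 0.6, 0.1]
gripper_width: 0.0876
gripper_force: 0.0
```

```bash
python3 - <<'E'
from h import *
print(get_obs()["clock"])
a=cv2.resize(read_camera("wrist"),(400,300));b=read_camera("side")[190:390,170:437];b=cv2.resize(b,(400,300))
cv2.imwrite("pics/fin.png",np.hstack([a,b]))
E
```

```text
29.625
```

View pics/fin.png

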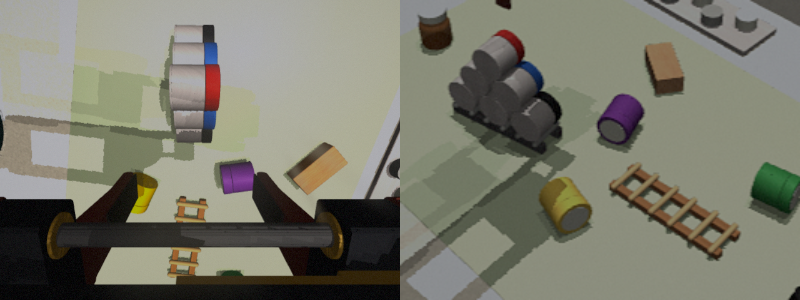

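The pyramid stands complete: red on top at (195,87) left, blues below it, all lids the same way and ends in line. The robot is clear, so I hand in.

```bash
python3 -c "
from cell import *
print(job_done())"
```

```text
the job is handed in; nothing more can be done
None
```

The pyramid is finished and handed in at 29.6 s: both blue tins are saddled in the bottom row's gaps and the red tin is on top, with all lids facing the rack's +x and the ends in line in the final pictures.

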